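# Wake the belt sander at its interlocked control desk

### The job

Start up the belt sander at its green control desk: turn the long bar isolator clockwise all the way to its stop, which draws the locking bar out of the mode selector beside it, and only then turn the selector lever clockwise fully over to its stop. Then, on the grey belt-speed box, push the wide middle key down until it latches and the key that was down pops up; let go of everything, and leave the wooden horses, tools and other loose things around where they are.

Things in the scene. Friction and masses are not known exactly. Their poses are not given: they have to be found in the camera images.
- console: Green fixed desk 340 mm wide, 240 deep, 150 high. Origin: on the table, centre under its sloped panel. x away from the operator, y to his left, z up. The aluminium panel (196 mm up the slope, 330 wide) leans 26 degrees from level and faces the operator: in this frame its outward normal is (-0.438, 0, 0.899), its up-slope direction (0.899, 0, 0.438). A ledge behind it carries a small horse.
- panel_center (a point): Centre of the panel's surface, 110 mm above the console's origin; axes as console (not tilted).
- isolator_grip (a point): Isolator: black straight bar grip on the panel's left half, 110 mm long, 22 wide, sides free 18 to 60 mm above the panel; a 34 mm radius disc lies under it. Point: on its turning axis, 40 mm above the panel; the axis stands 85 mm left of and 20 mm down the slope from the panel's centre. Axes turn with it: y along the bar, z along the panel's outward normal.
- isolator (a joint): Isolator angle, rad, growing clockwise seen facing the panel. 0: bar level across the panel; starts at 0 to 0.3; end stop (fully on) at 2.1. Stays where it is left, about 0.15 N m of friction. Too far for one grasp on most arms: let go and grasp again. Each radian draws the locking bar 10 mm to the left.
- lockbar_tip (a point): Right end (top face, 9 mm above the panel) of the flat dark steel locking bar, 16 mm wide, 118 long, that runs level over the panel from under the isolator to the selector. At isolator 0 it sits 16 mm deep in a notch of the selector's steel plate (45 mm radius) and blocks it; it is clear once the isolator is past about 1.9 rad. Axes: x up the slope, y left, z outward.
- selector_grip (a point): Mode selector: black one-sided lever on the panel's right half, reaching 90 mm from its turning axis, 18 wide, sides free 22 to 56 mm above the panel. Point: on the lever, 60 mm from the axis, 38 mm above the panel. The axis stands 85 mm right of and 20 mm down the slope from the panel's centre. Axes turn with it: x outwards along the lever, z along the panel's outward normal.
- selector (a joint): Selector angle, rad, growing clockwise seen facing the panel. 0: the lever points up the slope, leaning 0.6 rad to the left (locked, about 0.04 rad of play); 1.2: end stop, leaning 0.6 rad to the right. Stays where it is left, about 0.1 N m of friction. Once it is turned, the isolator cannot be turned back.
- keybank: Grey fixed belt-speed box, 100 mm (x) by 170 (y) by 50 high, left or right of the console. Origin: centre of its underside; z up, y left, x away from the robot at yaw 0. Three grey keys in a row along y on top, all 64 mm long (x): a wide one in the middle (46 mm), narrow ones (30 mm) 52 mm to either side. A key pushed fully down latches and releases the one latched before.
- key_wide_top (a point): Centre of the top of the wide middle key, 68 mm above the table when up.
- key_wide (a joint): Travel of the wide key in m, downwards: 0 up, 0.015 fully down (hard stop), about 0.012 latched. Pushed down slowly it resists with up to about 8 N between 2 and 6 mm of travel, then less; push it on to the stop, it latches from about 0.013.
- key_left (a joint): Travel of the narrow key on the +y side in m: 0 up, about 0.012 latched; latched at the start.
- key_right (a joint): Travel of the narrow key on the -y side in m: 0 up, about 0.012 latched; up at the start.
- horse_a: Bystander: wooden horse 128 mm tall standing in the tray. Origin: centre of its underside.
- horse_b: Bystander: second wooden horse 125 mm tall in the tray. Origin: centre of its underside.
- horse_c: Bystander: small wooden horse 80 mm tall on the console's ledge. Origin: centre of its underside.
- mallet: Bystander: wooden mallet 240 mm long lying between robot and console. Origin: centre of its underside.
- brush: Bystander: dusting brush 180 mm long. Origin: centre of its underside.
- sanding_block: Bystander: cork sanding block 70 x 110 x 35 mm. Origin: centre of its underside.
- pine_blank: Bystander: pine block 60 x 100 x 90 mm, in front of the console. Origin: centre of its underside.
- cup: Bystander: white cup, 80 mm wide, 90 mm tall, in front of the console. Origin: centre of its underside.

How it is judged:
By the outcome, as a careful person would: the job done as asked, in the order asked, and still so for the second after the job is handed in, with the robot touching nothing.
It also fails if it takes over 72 s, if anything falls off the work surface, if the arm or the gripper's body presses on something with over 40 N, if the wrist force passes 120 N, or if a joint passes its speed limit or range.

### The arm

A 7-joint arm with a two-finger parallel gripper is mounted at the origin on the work surface. World frame = base frame: x ahead of the robot, y to its left, z up, the work surface at z = 0. Lengths are in mm, angles in rad, forces in N, time in s.
With the tool pointing down it reaches from about 350 to 900 mm from the base axis. Payload 7.2 kg.
Tool frame: the origin (TCP) lies midway between the tips of the shut fingers; the grasp point (between the pads) lies 19 mm behind it (manip.grasp_offset is the z of the grasp point in the tool frame, in mm); z points along the fingers, y is the line along which they close (so a half turn about z gives the same grasp; the last joint's range is limited). The gripper opens to 85 mm and grips with 20 to 120 N. Pads are 22 mm wide; open, the fingers measure 114 mm over their backs; the gripper's body (76 mm by 85 mm) begins 54 mm behind the grasp point. The pads swing forward as they close: fully open they stand 13 mm farther back than shut.
Start: joints at [1.035, 0.411, -0.013, 1.596, 0.006, 1.134, -0.082], TCP at [281.817, -557.86, 231.297] pointing down, gripper open.
Joint ranges: [-2.95, 2.95], [-0.29, 1.99], [-1.47, 1.44], [0.14, 2.54], [-1.03, 4.17], [0.13, 1.85], [-2.86, 2.86]. Speed limits (rad/s): [2.39, 2.39, 3.01, 3.01, 3.14, 3.14, 3.14].

### API

Orientations are given as [roll, pitch, yaw] about the fixed x, y, z axes, in that order (R = Rz(yaw) Ry(pitch) Rx(roll)).
In Python, from rig import manip, grab_frame gives the robot as it stands.
- The arm moves only by the tool move_arm, never from a script. Its argument "motion" is a list of rows, each a list of 4 numbers: the shift along the tool's x, y, z in cm, then the turn about the tool's z in degrees. In form: [[tx, ty, tz, roll], ...]. A call has 1 to 12 rows; each row shifts and turns the commanded pose from where the row before left it, along the tool's axes as they then stand; what a row does not reach is not made up. A row lasts 1/10 s, in which the tool goes at most 50 mm and 8.59 degrees, less where a joint would pass 70% of its speed; a pose out of reach is approached as far as the arm can. A call with a gripper value outside its range is refused whole. "fingers" is the finger opening in cm, from 0 to 8.54, set as the call begins (left out, the last holds). The fingers move at their own pace and stop on an object; "newtons" is the grip in N (left out, the last holds). Time passes only in rows, so rows that do not move let the fingers close. It gives the time, the measured TCP pose, the force, the opening and the grip force at its end, in the units of the state.
- manip.get_obs(): the state, without advancing time (a new reading comes with each control period).
- grab_frame(name): name is "side" or "top"; returns a dict with "frame" (420x560x3 uint8, red, green, blue), "fx", "fy", "cx", "cy" (pixels), "rvec" (rotation vector, rad) and "tvec" (3), from world to camera coordinates, as OpenCV has them. Camera axes: x right, y down, z forward; pixel columns grow to the right and rows downward; lengths in mm; the calibration is good to about 2 mm. A picture is of the moment at which its call begins. There is no depth.
- manip.sign_off(): hands the job in; it is judged then, once.
The state is a dict: "t": time; "qpos": joint angles; "dq": joint speeds; "effort": joint torques, N m; "ee_pos": TCP position; "tool_rot": TCP orientation; "ft_force": force on the tool from outside, world axes, zero at the start; "moment": the same for the moment, N m; "opening": finger opening in mm; "grasp_force": force on a finger pad.
Only numpy, scipy, OpenCV 4.12 (cv2) and the standard library are available. Lean on these libraries where they do the work, as an engineer would, in place of code of your own. Each camera call takes 0.05 s, during which the arm holds its last target. There are 200 camera calls.

## Working session

There is one attempt and no reset: what is moved stays moved. The work goes in short steps, Python scripts to look and compute and a tool call to move; the robot and the scene stay as the last step left them, time stands still between calls to the robot, and variables do not carry over. Pictures are saved under pics/ and viewed, at most 10 in all, crops included, and the job is handed in when it is done.

Besides the shell and the picture viewer there is one more tool, called after "Request:" as a command line: name --pt "numbers of a row" for each row, then --argument value for the rest. move_arm: Moves the arm, as the interface text tells. Its arguments: {"type":"object","properties":{"motion":{"type":"array","items":{"type":"array","items":{"type":"number"}}},"fingers":{"type":"number"},"newtons":{"type":"number"}},"required":["motion"]}

```bash
mkdir -p pics; ls; python3 - <<'E'
from rig import manip, grab_frame
import cv2
for n in("side","top"):
    f=grab_frame(n); cv2.imwrite(f"pics/{n}0.png",f["frame"][:,:,::-1]); print(n,f["fx"],f["fy"],f["cx"],f["cy"],f["rvec"],f["tvec"])
o=manip.get_obs(); print(o); print(manip.grasp_offset)
E
```

```text
pics
side 381.4922226819563 381.4922226819563 279.2000755491572 207.37308338089045 [ 0.77593228 -2.38074625  1.35464088] [449.67494302 259.42295554 797.90500446]
top 380.90471129605953 380.90471129605953 278.27060386470697 206.19014967622303 [ 2.14916811 -2.19411587  0.11746553] [   7.37748712  546.10540564 1128.17718215]
{'t': 0.1, 'qpos': array([ 1.03480179,  0.41183902, -0.01272873,  1.5969321 ,  0.00560641,
        1.13430415, -0.08216665]), 'dq': array([-0.00171139, -0.00151397,  0.00124658, -0.00234807, -0.00057027,
       -0.00030034,  0.00049976]), 'effort': array([ 2.71400022e-03, -6.01824474e+01,  6.84278458e-01, -3.00087798e+01,
        1.40124990e-02,  6.43269857e-03, -5.44921335e-06]), 'ee_pos': array([ 281.6025783 , -557.47887571,  230.53673588]), 'tool_rot': array([-3.14014925e+00,  1.00985886e-04,  4.67870055e-01]), 'ft_force': array([ 0.23843717,  0.45582622, -0.99993237]), 'moment': array([ 0.02700322, -0.01074522, -0.01155383]), 'grasp_force': 0.0, 'opening': 84.99947401097167}
-18.700000000000003
```

View pics/side0.png

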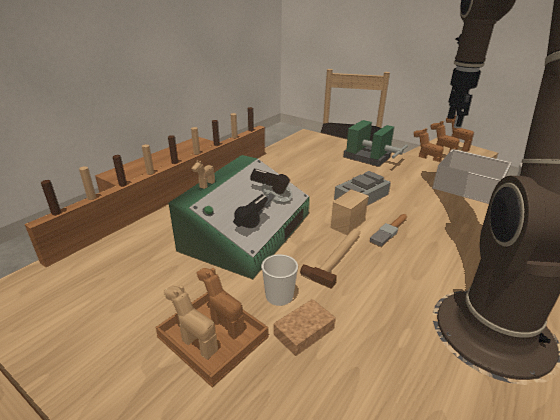

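View pics/top0.png

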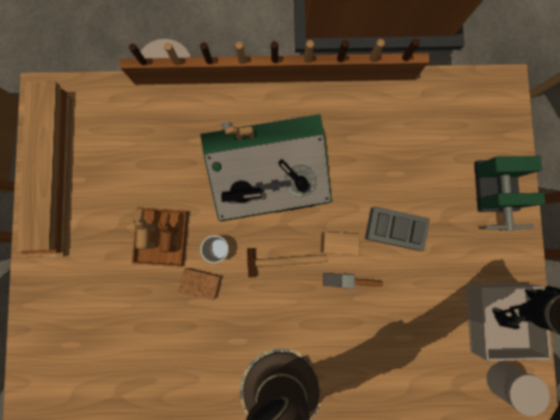

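```bash
python3 - <<'E'
import cv2,numpy as np
t=cv2.imread("pics/top0.png");s=cv2.imread("pics/side0.png")
a=cv2.resize(t[105:265,195:435],None,fx=3.3,fy=3.3,interpolation=2)
b=cv2.resize(s[145:275,165:400],None,fx=3.4,fy=3.4,interpolation=2)
cv2.imwrite("pics/ta.png",a);cv2.imwrite("pics/sa.png",b)
E
```

```text
(no output)
```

View pics/ta.png

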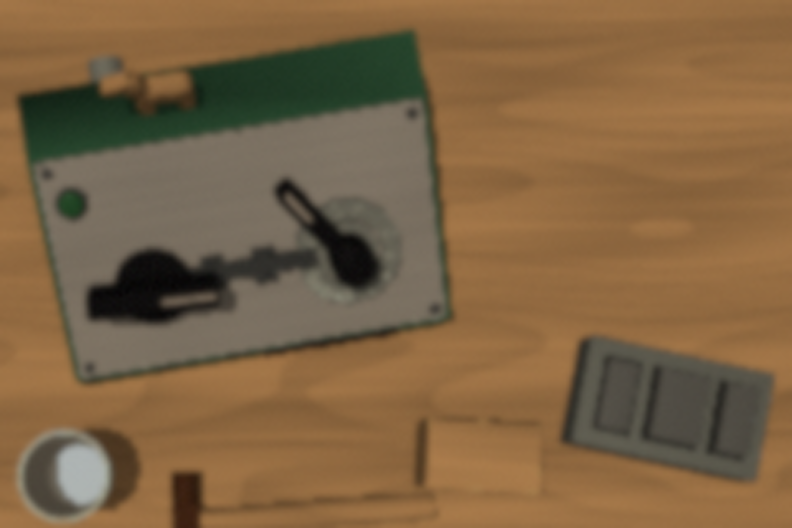

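View pics/sa.png

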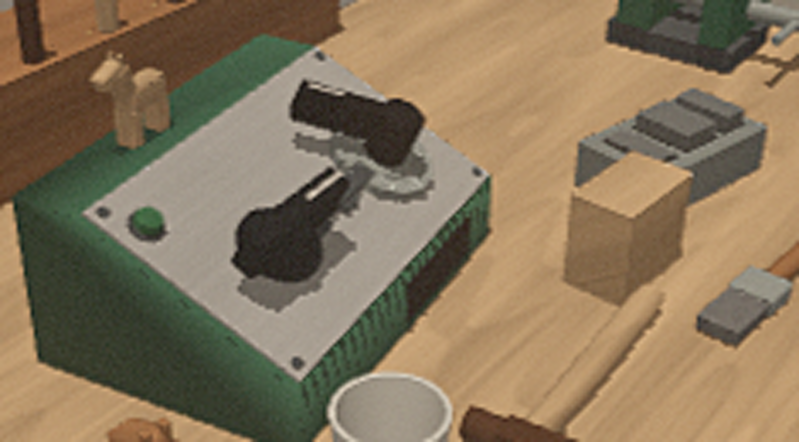

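```bash
cat > h.py <<'E'
import cv2,numpy as np
from rig import manip,grab_frame
def cam(n):
    f=grab_frame(n);R=cv2.Rodrigues(np.array(f["rvec"],float))[0];K=np.array([[f["fx"],0,f["cx"]],[0,f["fy"],f["cy"]],[0,0,1]])
    return f["frame"],K,R,np.array(f["tvec"],float).ravel()
def ray(c,p,z):
    _,K,R,t=c;d=R.T@np.linalg.inv(K)@[p[0],p[1],1];o=-R.T@t;return o+d*(z-o[2])/d[2]
def proj(c,P):
    _,K,R,t=c;q=(np.atleast_2d(P)@R.T+t)@K.T;return q[:,:2]/q[:,2:]
E
python3 - <<'E'
from h import *
from scipy.optimize import least_squares
T=cam("top");S=cam("side")
q={}
for n,c,(y0,y1,x0,x1) in(("top",T,(125,222,200,335)),("side",S,(150,270,180,312))):
    hsv=cv2.cvtColor(c[0],cv2.COLOR_RGB2HSV);m=np.zeros(hsv.shape[:2],np.uint8)
    s=hsv[y0:y1,x0:x1];m[y0:y1,x0:x1]=((s[...,1]<60)&(s[...,2]>75))*255
    m=cv2.morphologyEx(m,cv2.MORPH_OPEN,np.ones((3,3)))
    cs=max(cv2.findContours(m,0,2)[0],key=cv2.contourArea);h=cv2.convexHull(cs)
    e=2
    while len(a:=cv2.approxPolyDP(h,e,True))>4:e+=.5
    print(n,a.reshape(-1,2).tolist(),e,cv2.contourArea(h)); q[n]=a.reshape(-1,2).astype(float)
loc=np.array([[u*.899,v,110+u*.438] for u,v in((98,165),(98,-165),(-98,-165),(-98,165))])
def W(p):
    c,s=np.cos(p[2]),np.sin(p[2]);return loc@np.array([[c,s,0],[-s,c,0],[0,0,1]])+[p[0],p[1],0]
def match(c,a,p):
    P=proj(c,W(p));return np.array([a[np.argmin(((a-x)**2).sum(1))]-x for x in P])
p0=[560,30,.15]
for use in("top","side","both"):
    f=lambda p:np.concatenate([match(c,q[n],p).ravel() for n,c in(("top",T),("side",S)) if use in(n,"both")])
    r=least_squares(f,p0,loss="soft_l1");print(use,r.x,f(r.x).round(1))
k=np.array([ray(T,(195+x/3.3,105+y/3.3),50) for x,y in((590,337),(773,375),(755,480),(568,442))]);print(k.round(),k.mean(0))
d=k[0]-k[1];print("yaw",np.arctan2(-d[0],d[1]),np.linalg.norm(d),np.linalg.norm(k[1]-k[2]))
print("key",ray(T,(195+678/3.3,105+405/3.3),68))
print("pine top",ray(T,(195+483/3.3,105+455/3.3),90))
E
```

```text
top [[323, 136], [328, 201], [219, 218], [205, 154]] 2.5 7911.5
side [[257, 160], [307, 198], [251, 256], [190, 206]] 2.5 6004.0
top [6.17924159e+02 2.06096934e+01 1.34886550e-01] [ 0.4  0.6 -0.2  0.7 -1.6 -0.5  0.7 -0.9]
side [6.22786706e+02 2.11952880e+01 1.42573384e-01] [ 2.2 -0.5 -0.1  1.6 -1.1  1.9 -0.3 -0.3]
both [6.19571987e+02 2.12329567e+01 1.35198664e-01] [ 0.7  1.2  0.1  1.3 -1.4  0.   0.9 -0.4  1.5 -0.7 -1.3  1.4 -2.3  1.4
 -0.7 -0.8]
[[ 535. -288.   50.]
 [ 498. -452.   50.]
 [ 404. -430.   50.]
 [ 441. -264.   50.]] [ 469.51706013 -358.48258658   50.        ]
yaw -0.22703789369681707 167.71832791754574 96.04577514813526
key [ 471.60858888 -358.66069989   68.        ]
pine top [ 431.18988241 -180.7857445    90.        ]
```

```bash
cat >> h.py <<'E'
C=np.array([619.5,21.,0.]);Y=.137
def pw(u,v,n):
    x,z=u*.899-n*.438,110+u*.438+n*.899
    return C+[x*np.cos(Y)-v*np.sin(Y),x*np.sin(Y)+v*np.cos(Y),z]
def wp(P):
    d=P-C-[0,0,110];x=d[0]*np.cos(Y)+d[1]*np.sin(Y);v=-d[0]*np.sin(Y)+d[1]*np.cos(Y)
    return np.array([x*.899+d[2]*.438,v,-x*.438+d[2]*.899])
def pray(c,p,n):
    a,b=wp(ray(c,p,0)),wp(ray(c,p,300));return a+(b-a)*(n-a[2])/(b[2]-a[2])
def shift(P):
    o=manip.get_obs();y=o["tool_rot"][2];d=P-o["ee_pos"];c,s=np.cos(y),np.sin(y)
    return np.round([(d[0]*c+d[1]*s)/10,(d[0]*s-d[1]*c)/10,-d[2]/10],2)
def iso(a,d,r=42,n=34):
    e=np.array([np.sin(a),np.cos(a)]);t=np.array([np.cos(a),-np.sin(a)]);q=np.array([-20,85])+r*e-d*t;return pw(*q,n)
def sel(b,d,r=65,n=36):
    g=.6-b;e=np.array([np.cos(g),np.sin(g)]);t=np.array([np.sin(g),-np.cos(g)]);q=np.array([-20,-85])+r*e-d*t;return pw(*q,n)
E
python3 - <<'E'
from h import *
T=cam("top")
f=lambda x,y:(195+x/3.3,105+y/3.3)
L,R=pray(T,f(87,303),50),pray(T,f(233,288),50);print(L,R,"a",np.arctan2((L-R)[0],(L-R)[1]))
print("selector tip",pray(T,f(285,185),50), "hub",pray(T,f(355,265),50))
S=iso(.15,60);print(S);H=S.copy();H[2]=300;print(shift(H))
E
```

```text
[-18.30550261 136.98498912  50.        ] [-25.10046573  15.98515005  50.        ] a 0.056097874388766136
selector tip [ 54.45967371 -38.71715732  50.        ] hub [-21.79389249 -87.07178923  50.        ]
[521.18628525 144.22236069 108.57015996]
[ 53.02 -51.85  -6.91]
```

Request:
move_arm --pt "0 0 -3.5 0" --pt "0 0 -3.5 0" --pt "2.65 -2.6 0 0" --pt "2.65 -2.6 0 0" --pt "2.65 -2.6 0 0" --pt "2.65 -2.6 0 0" --pt "2.65 -2.6 0 0" --pt "2.65 -2.6 0 0" --pt "2.65 -2.6 0 0" --pt "2.65 -2.6 0 0" --pt "2.65 -2.6 0 0" --pt "2.65 -2.6 0 0" --fingers 0

```text
t: 1.45
ee_pos: [401.3, -204.8, 301.4]
tool_rot: [3.141, -0.0, 0.468]
ft_force: [0.6, 0.7, -0.0]
opening: -0.0
grasp_force: 0.0
```

Request:
move_arm --pt "2.65 -2.6 0 0" --pt "2.65 -2.6 0 0" --pt "2.65 -2.6 0 0" --pt "2.65 -2.6 0 0" --pt "2.65 -2.6 0 0" --pt "2.65 -2.6 0 0" --pt "2.65 -2.6 0 0" --pt "2.65 -2.6 0 0" --pt "2.65 -2.6 0 0" --pt "2.65 -2.6 0 0"

```text
t: 2.45
ee_pos: [520.7, 146.6, 301.3]
tool_rot: [3.141, -0.0, 0.467]
ft_force: [0.8, -0.1, 0.3]
opening: -0.2
grasp_force: 0.0
```

Request:
move_arm --pt "0 0 0 -8.5" --pt "0 0 0 -8.5" --pt "0 0 0 -8.5" --pt "0 0 0 -8.5" --pt "0 0 0 -8.5" --pt "0 0 0 -8.5" --pt "0 0 0 -8.5" --pt "0 0 0 -8.5" --pt "0 0 0 -8.5" --pt "0 0 0 -8.5" --pt "0 0 0 -8.5" --pt "0 0 0 -8.5"

```text
t: 3.65
ee_pos: [520.3, 145.1, 301.2]
tool_rot: [-3.141, 0.0, 2.254]
ft_force: [1.1, -0.3, -0.2]
opening: 0.0
grasp_force: 0.0
```

Request:
move_arm --pt "0 0 0 -8.5" --pt "0 0 0 -8.5" --pt "0 0 0 -8.5" --pt "0 0 0 -8.5" --pt "0 0 0 -8.5" --pt "0 0 0 -8.5" --pt "0 0 0 0" --pt "0 0 0 0"

```text
t: 4.45
ee_pos: [520.4, 145.1, 301.1]
tool_rot: [3.142, -0.0, 3.134]
ft_force: [-0.9, 0.5, -0.1]
opening: -0.1
grasp_force: 0.0
```

```bash
python3 - <<'E'
from h import *
o=manip.get_obs();print(o["t"],o["ee_pos"],o["tool_rot"],o["qpos"].round(2),o["ft_force"].round(1))
print(iso(.1,60),shift(iso(.1,60)))
E
```

```text
4.45 [520.38002556 145.08176987 301.14991506] [ 3.14151376e+00 -2.85634505e-04  3.13359746e+00] [ 0.45  0.39 -1.06  1.66  0.35  1.3   0.88] [-0.9  0.5 -0.1]
[519.36852072 141.23158893 107.49382607] [ 0.1  -0.39 19.37]
```

Request:
move_arm --pt "0 -0.4 4 0" --pt "0 0 4 0" --pt "0 0 4 0" --pt "0 0 4 0" --pt "0 0 3.3 0" --pt "0 0 0 0"

```text
t: 5.05
ee_pos: [517.9, 139.9, 104.5]
tool_rot: [-3.14, -0.007, 3.135]
ft_force: [-0.5, -0.5, -1.0]
opening: -0.3
grasp_force: 0.0
```

```bash
cat >> h.py <<'E'
def rows(path):  # [(P,yaw)]
    o=manip.get_obs();p=o["ee_pos"].copy();y=o["tool_rot"][2];out=[]
    for P,yy in path:
        d=P-p;c,s=np.cos(y),np.sin(y);dy=(yy-y+np.pi)%(2*np.pi)-np.pi
        r=np.round([(d[0]*c+d[1]*s)/10,(d[0]*s-d[1]*c)/10,-d[2]/10,-np.degrees(dy)],1);out.append(r.tolist())
        w=r[:3]*10;p=p+[w[0]*c+w[1]*s,w[0]*s-w[1]*c,-w[2]];y-=np.radians(r[3])
    return out
def dd(a):return 22+13*max(np.cos(a),0)
E
python3 - <<'E'
from h import *
o=manip.get_obs();print(o["t"],o["ee_pos"],wp(o["ee_pos"]),o["ft_force"].round(1))
path=[(iso(.1,d),Y-.1+np.pi) for d in(54,48,42,35)]+[(iso(a,dd(a)),Y-a+np.pi) for a in np.arange(.2,2.15,.1)]
r=rows(path);print(r[:12]);print(r[12:])
E
```

```text
5.05 [517.87436211 139.93590464 104.53388948] [-78.29684069 131.70069599  32.06636232] [-0.5 -0.5 -1. ]
[[-0.7, 0.1, -0.6, -2.5], [-0.5, 0.0, -0.2, 0.0], [-0.6, 0.0, -0.3, 0.0], [-0.6, 0.0, -0.3, 0.0], [-0.4, 0.3, -0.2, 5.7], [-0.4, 0.4, -0.2, 5.8], [-0.5, 0.3, -0.3, 5.7], [-0.4, 0.3, -0.2, 5.7], [-0.5, 0.2, -0.3, 5.8], [-0.4, 0.3, -0.2, 5.7], [-0.5, 0.2, -0.3, 5.7], [-0.5, 0.3, -0.2, 5.7]]
[[-0.5, 0.2, -0.3, 5.8], [-0.5, 0.2, -0.2, 5.7], [-0.5, 0.2, -0.2, 5.7], [-0.6, 0.2, -0.2, 5.8], [-0.5, 0.2, -0.2, 5.7], [-0.6, 0.2, -0.1, 5.7], [-0.5, 0.2, -0.1, 5.8], [-0.4, 0.1, -0.1, 5.7], [-0.5, 0.2, -0.0, 5.7], [-0.4, 0.2, -0.1, 5.7], [-0.4, 0.2, -0.0, 5.8], [-0.5, 0.2, -0.0, 5.7]]
```

Request:
move_arm --pt "-0.7 0.1 -0.5 -2.5" --pt "-0.5 0 -0.2 0" --pt "-0.6 0 -0.3 0" --pt "-0.6 0 -0.3 0" --pt "-0.4 0.3 -0.2 5.7" --pt "-0.4 0.4 -0.2 5.8" --pt "-0.5 0.3 -0.3 5.7" --pt "0 0 0 0"

```text
t: 5.85
ee_pos: [558.3, 152.1, 129.3]
tool_rot: [-3.141, 0.001, 2.879]
ft_force: [-1.4, -1.1, 0.3]
opening: 0.0
grasp_force: 0.9
```

```bash
python3 - <<'E'
from h import *
o=manip.get_obs();print(o["t"],o["ee_pos"],wp(o["ee_pos"]),o["ft_force"].round(1),iso(.4,dd(.4)))
c=cam("side");d=cam("top")
cv2.imwrite("pics/c1.png",np.hstack([cv2.resize(x[0][a:b,e:f],(400,400),interpolation=2)[:,:,::-1] for x,a,b,e,f in((c,130,270,170,310),(d,110,250,190,330))]))
E
```

```text
5.85 [558.28425833 152.08751152 129.29222604] [-29.9726334  138.21959036  36.0635235 ] [-1.4 -1.1  0.3] [554.93535247 150.30846543 125.26387209]
```

View pics/c1.png

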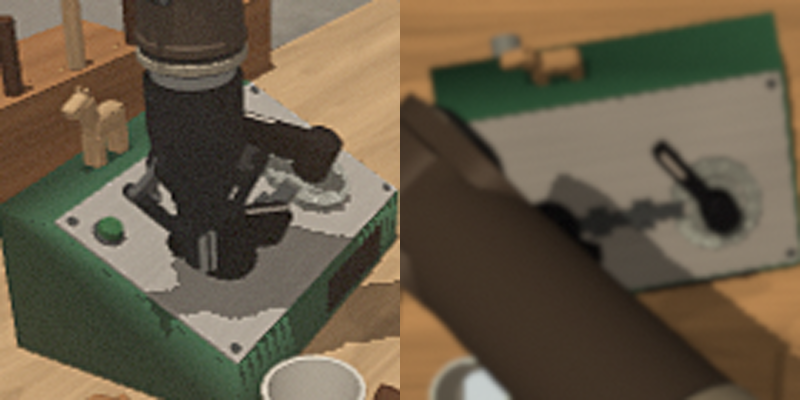

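```bash
python3 - <<'E'
from h import *
T=cam("top");print("horse",[ray(T,p,z).round() for p,z in(((229,127),225),((254,132),200),((240,136),170))])
for a in(.8,1.2,1.57,2.1):print(a,iso(a,dd(a)).round())
path=[(iso(a,dd(a)),Y-a+np.pi) for a in np.arange(.5,2.15,.1)]
r=rows(path);print(r)
E
```

```text
horse [array([733., 120., 225.]), array([726.,  57., 200.]), array([725.,  97., 170.])]
0.8 [576. 153. 136.]
1.2 [596. 144. 145.]
1.57 [610. 128. 150.]
2.1 [618. 104. 153.]
[[-0.2, 0.0, 0.1, 6.0], [-0.4, 0.3, -0.3, 5.7], [-0.5, 0.3, -0.2, 5.8], [-0.5, 0.2, -0.3, 5.7], [-0.5, 0.3, -0.2, 5.7], [-0.5, 0.2, -0.3, 5.8], [-0.5, 0.2, -0.2, 5.7], [-0.5, 0.2, -0.2, 5.7], [-0.6, 0.2, -0.2, 5.8], [-0.5, 0.2, -0.1, 5.7], [-0.6, 0.1, -0.2, 5.7], [-0.5, 0.2, -0.1, 5.7], [-0.4, 0.2, -0.0, 5.8], [-0.4, 0.2, -0.1, 5.7], [-0.5, 0.2, -0.0, 5.7], [-0.4, 0.2, -0.1, 5.8], [-0.5, 0.2, 0.0, 5.7]]
```

Request:
move_arm --pt "-0.2 0 0.1 6" --pt "-0.4 0.3 -0.3 5.7" --pt "-0.5 0.3 -0.2 5.8" --pt "-0.5 0.2 -0.3 5.7" --pt "-0.5 0.3 -0.2 5.7" --pt "-0.5 0.2 -0.3 5.8" --pt "-0.5 0.2 -0.2 5.7" --pt "0 0 0 0"

```text
t: 6.8
ee_pos: [591.6, 147.0, 142.5]
tool_rot: [3.141, -0.0, 2.176]
ft_force: [-0.5, 0.1, 0.8]
opening: -0.2
grasp_force: 0.5
```

Request:
move_arm --pt "-0.5 0.2 -0.2 5.7" --pt "-0.6 0.2 -0.2 5.8" --pt "-0.5 0.2 -0.1 5.7" --pt "-0.6 0.1 -0.2 5.7" --pt "-0.5 0.2 -0.1 5.7" --pt "-0.4 0.2 0 5.8" --pt "0 0 0 0"

```text
t: 7.5
ee_pos: [612.5, 122.6, 150.5]
tool_rot: [3.141, -0.0, 1.578]
ft_force: [-1.1, 0.9, 0.6]
opening: -0.1
grasp_force: 0.5
```

```bash
python3 - <<'E'
from h import *
o=manip.get_obs();print(o["t"],wp(o["ee_pos"]),o["ft_force"].round(1),o["qpos"].round(2),wp(iso(1.7,dd(1.7))))
path=[(iso(a,dd(a)),Y-a+np.pi) for a in np.arange(1.8,2.25,.1)]
print(rows(path))
c=cam("side");d=cam("top")
cv2.imwrite("pics/c2.png",np.hstack([cv2.resize(x[0][a:b,e:f],(400,400),interpolation=2)[:,:,::-1] for x,a,b,e,f in((c,130,270,170,310),(d,110,250,190,330))]))
E
```

```text
7.5 [ 23.95499754 101.61522167  33.33460139] [-1.1  0.9  0.6] [ 0.11  0.55 -0.54  1.66  0.32  1.03 -0.53] [ 24.48560272 101.40515707  34.00153   ]
[[-0.5, 0.2, -0.1, 5.7], [-0.4, 0.2, -0.1, 5.7], [-0.4, 0.2, -0.0, 5.8], [-0.4, 0.2, -0.0, 5.7], [-0.5, 0.2, 0.0, 5.7]]
```

View pics/c2.png

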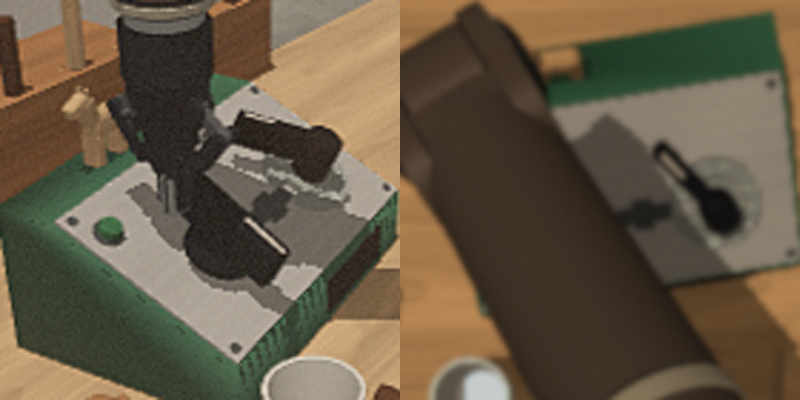

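Request:
move_arm --pt "-0.5 0.2 -0.1 5.7" --pt "-0.4 0.2 -0.1 5.7" --pt "-0.4 0.2 0 5.8" --pt "-0.4 0.2 0 5.7" --pt "0 0 0 0"

```text
t: 8.1
ee_pos: [618.1, 104.6, 152.2]
tool_rot: [3.141, -0.0, 1.178]
ft_force: [0.1, 2.2, -0.4]
opening: 0.1
grasp_force: 0.8
```

Request:
move_arm --pt "-0.3 0.1 0 2" --pt "-0.3 0.1 0 2" --pt "0 0 0 0"

```text
t: 8.4
ee_pos: [618.2, 102.0, 152.7]
tool_rot: [3.141, -0.006, 1.11]
ft_force: [4.6, 11.1, -3.9]
opening: 0.2
grasp_force: 5.1
```

Request:
move_arm --pt "1 0 0 0" --pt "2 0 0 0" --pt "0 0 -4 0" --pt "0 0 -4 0" --pt "0 0 -4 0" --pt "0 0 0 0"

```text
t: 9.0
ee_pos: [633.4, 125.3, 278.7]
tool_rot: [3.134, -0.005, 1.107]
ft_force: [0.7, 0.2, 0.6]
opening: -0.0
grasp_force: 0.0
```

```bash
python3 - <<'E'
from h import *
o=manip.get_obs();print(o["t"],o["ee_pos"],o["ft_force"].round(1))
A=sel(0,48);print(A,wp(A));H=A.copy();H[2]=o["ee_pos"][2];print(shift(H),shift(A),np.degrees(o["tool_rot"][2]-(Y-.97+np.pi)))
S=sel(0,32)
E
```

```text
9.0 [633.380379   125.27701936 278.73660099] [0.7 0.2 0.6]
[610.89338956  11.04921244 145.2302616 ] [ 6.54427073 -8.68212971 36.00162   ]
[-11.22   3.09  -0.  ] [-11.22   3.09  13.35] -68.82635146084938
```

Request:
move_arm --pt "-2.8 0.8 0 -8.5" --pt "0 0 0 -8.5" --pt "0 0 0 -8.5" --pt "0 0 0 -8.5" --pt "0 0 0 -8.5" --pt "0 0 0 -8.5" --pt "0 0 0 -8.5" --pt "0 0 0 -8.5" --pt "0 0 0 0"

```text
t: 9.9
ee_pos: [625.4, 95.3, 271.7]
tool_rot: [-3.14, 0.0, 2.296]
ft_force: [-0.5, -0.5, -0.2]
opening: -0.4
grasp_force: 0.0
```

```bash
python3 - <<'E'
from h import *
o=manip.get_obs();A=sel(0,48);A[2]=o["ee_pos"][2];print(o["t"],shift(A),o["tool_rot"],o["qpos"].round(2))
E
```

```text
9.9 [-5.34 -6.68 -0.  ] [-3.14032387e+00  1.83762090e-04  2.29579088e+00] [ 0.24  0.48 -0.69  1.49  0.31  1.28  0.24]
```

Request:
move_arm --pt "-1.8 -2.2 0 0" --pt "-1.8 -2.2 0 0" --pt "-1.7 -2.3 0 0" --pt "0 0 4 0" --pt "0 0 4 0" --pt "0 0 0 0"

```text
t: 10.5
ee_pos: [607.0, 10.6, 187.2]
tool_rot: [-3.134, -0.005, 2.289]
ft_force: [-0.2, -0.1, -0.8]
opening: -0.3
grasp_force: 0.0
```

```bash
python3 - <<'E'
from h import *
o=manip.get_obs();A=sel(0,48);print(o["t"],o["ee_pos"],shift(A))
c=cam("side");d=cam("top")
cv2.imwrite("pics/c3.png",np.hstack([cv2.resize(x[0][a:b,e:f],(400,400),interpolation=2)[:,:,::-1] for x,a,b,e,f in((c,130,270,170,310),(d,110,250,190,330))]))
E
```

```text
10.5 [606.99533262  10.56309597 187.23093781] [-0.22  0.33  4.2 ]
```

View pics/c3.png

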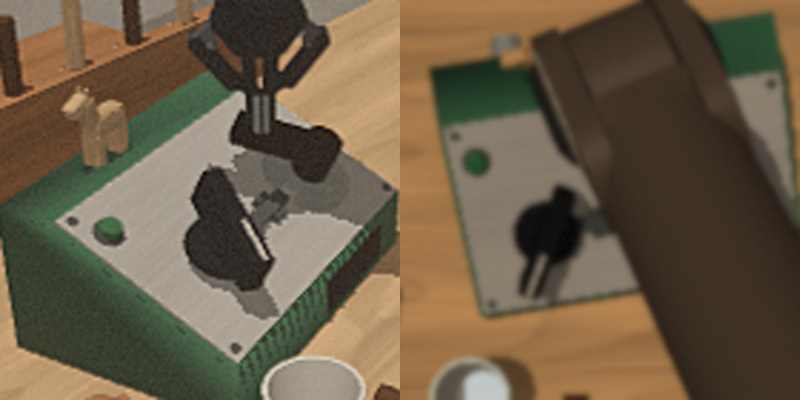

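Request:
move_arm --pt "-0.2 0.3 2.1 0" --pt "0 0 2.1 0" --pt "0 0 0 0"

```text
t: 10.9
ee_pos: [613.7, 12.9, 150.3]
tool_rot: [-3.141, -0.0, 2.293]
ft_force: [-0.3, -0.5, -0.4]
opening: -0.2
grasp_force: 0.0
```

```bash
python3 - <<'E'
from h import *
o=manip.get_obs();print(o["t"],wp(o["ee_pos"]),o["ft_force"].round(1))
f=lambda b:20+11*max(np.sin(.6-b),0)
path=[(sel(0,d),Y-.97+np.pi) for d in(40,33)]+[(sel(b,f(b)),Y-.97-b+np.pi) for b in np.arange(0.1,1.25,.1)]
r=rows(path);print(r[:8]);print(r[8:])
E
```

```text
10.9 [11.48911207 -7.2519291  39.21032778] [-0.3 -0.5 -0.4]
[[-0.7, -0.4, 0.3, -0.9], [-0.7, 0.0, -0.2, -0.0], [-1.4, 0.1, -0.4, 5.7], [-0.7, 0.2, -0.2, 5.7], [-0.8, 0.2, -0.3, 5.8], [-0.7, 0.1, -0.1, 5.7], [-0.8, 0.1, -0.2, 5.7], [-0.7, 0.2, -0.1, 5.8]]
[[-0.7, 0.1, -0.1, 5.7], [-0.7, 0.2, 0.0, 5.7], [-0.6, 0.2, -0.0, 5.8], [-0.7, 0.1, 0.0, 5.7], [-0.6, 0.2, 0.0, 5.7], [-0.7, 0.2, 0.1, 5.7]]
```

Request:
move_arm --pt "-0.7 -0.4 0.3 -0.9" --pt "-0.7 0 -0.2 0" --pt "-0.7 0 -0.2 2" --pt "-0.7 0.1 -0.2 3.7" --pt "-0.7 0.2 -0.2 5.7" --pt "-0.8 0.2 -0.3 5.8" --pt "0 0 0 0"

```text
t: 11.6
ee_pos: [643.1, -21.7, 159.5]
tool_rot: [3.14, 0.001, 2.004]
ft_force: [0.1, 0.4, 0.3]
opening: -0.1
grasp_force: 0.0
```

Request:
move_arm --pt "-0.7 0.1 -0.1 5.7" --pt "-0.8 0.1 -0.2 5.7" --pt "-0.7 0.2 -0.1 5.8" --pt "-0.7 0.1 -0.1 5.7" --pt "-0.7 0.2 0 5.7" --pt "-0.6 0.2 0 5.8" --pt "0 0 0 0"

```text
t: 12.3
ee_pos: [659.0, -60.4, 163.7]
tool_rot: [3.141, 0.0, 1.408]
ft_force: [-0.3, 0.9, 0.5]
opening: 0.1
grasp_force: 0.0
```

```bash
python3 - <<'E'
from h import *
o=manip.get_obs();print(o["t"],wp(o["ee_pos"]),o["ft_force"].round(1),o["tool_rot"])
path=[(sel(b,20),Y-.97-b+np.pi) for b in (1.,1.1,1.2,1.3)]
print(rows(path))
E
```

```text
12.3 [ 48.69515422 -85.97956348  36.02255111] [-0.3  0.9  0.5] [3.14093943e+00 2.47294713e-04 1.40788905e+00]
[[-0.6, 0.1, 0.0, 5.7], [-0.6, 0.2, 0.1, 5.7], [-0.7, 0.1, 0.1, 5.7], [-0.6, 0.2, 0.1, 5.8]]
```

Request:
move_arm --pt "-0.6 0.1 0 5.7" --pt "-0.6 0.2 0.1 5.7" --pt "-0.7 0.1 0.1 5.7" --pt "0 0 0 0"

```text
t: 12.7
ee_pos: [657.8, -79.6, 161.7]
tool_rot: [3.141, 0.0, 1.112]
ft_force: [0.0, -0.6, 0.1]
opening: 0.0
grasp_force: 0.1
```

Request:
move_arm --pt "-0.3 0 0 2" --pt "-0.3 0 0 0" --pt "0 0 0 0"

```text
t: 13.0
ee_pos: [656.8, -80.3, 162.1]
tool_rot: [3.14, -0.006, 1.081]
ft_force: [6.1, 7.5, -1.6]
opening: 0.2
grasp_force: 4.2
```

Request:
move_arm --pt "1 0 0 0" --pt "2 0 0 0" --pt "0 0 -4 0" --pt "0 0 -4 0" --pt "0 0 -3 0" --pt "0 0 0 0"

```text
t: 13.6
ee_pos: [671.5, -56.4, 276.8]
tool_rot: [3.135, -0.003, 1.077]
ft_force: [0.4, 0.3, 0.3]
opening: 0.3
grasp_force: 0.0
```

```bash
python3 - <<'E'
from h import *
o=manip.get_obs();print(o["t"],o["ee_pos"],o["tool_rot"],shift(np.array([470.5,-358.6,o["ee_pos"][2]])))
E
```

```text
13.6 [671.50711384 -56.36822284 276.77679007] [ 3.13451055 -0.00343214  1.07709159] [-36.14  -3.38  -0.  ]
```

Request:
move_arm --pt "-3.6 -0.3 0 0" --pt "-3.6 -0.3 0 0" --pt "-3.6 -0.3 0 0" --pt "-3.6 -0.3 0 0" --pt "-3.6 -0.4 0 0" --pt "-3.6 -0.4 0 0" --pt "-3.6 -0.4 0 0" --pt "-3.6 -0.3 0 0" --pt "-3.6 -0.3 0 0" --pt "-3.6 -0.3 0 0" --pt "0 0 0 -7.5" --pt "0 0 0 -7.5"

```text
t: 14.8
ee_pos: [468.2, -359.6, 270.5]
tool_rot: [-3.14, -0.0, 1.341]
ft_force: [1.0, -0.1, -0.2]
opening: 0.2
grasp_force: 0.0
```

Request:
move_arm --pt "0 0 4 0" --pt "0 0 4 0" --pt "0 0 4 0" --pt "0 0 4 0" --pt "0 0 1 0" --pt "0 0 0 0" --pt "0 0 0 0"

```text
t: 15.5
ee_pos: [470.0, -359.1, 102.8]
tool_rot: [3.14, 0.001, 1.338]
ft_force: [1.0, 0.4, 1.1]
opening: 0.3
grasp_force: 0.0
```

```bash
python3 - <<'E'
from h import *
o=manip.get_obs();print(o["t"],o["ee_pos"],o["tool_rot"],shift(np.array([470.5,-358.6,75])))
c=cam("side");d=cam("top")
cv2.imwrite("pics/c4.png",np.hstack([cv2.resize(x[0][a:b,e:f],(400,400),interpolation=2)[:,:,::-1] for x,a,b,e,f in((c,130,270,230,410),(d,110,270,220,440))]))
E
```

```text
15.5 [ 470.03696478 -359.13857356  102.76028201] [3.13990177e+00 5.47087627e-04 1.33764954e+00] [0.06 0.03 2.78]
```

View pics/c4.png

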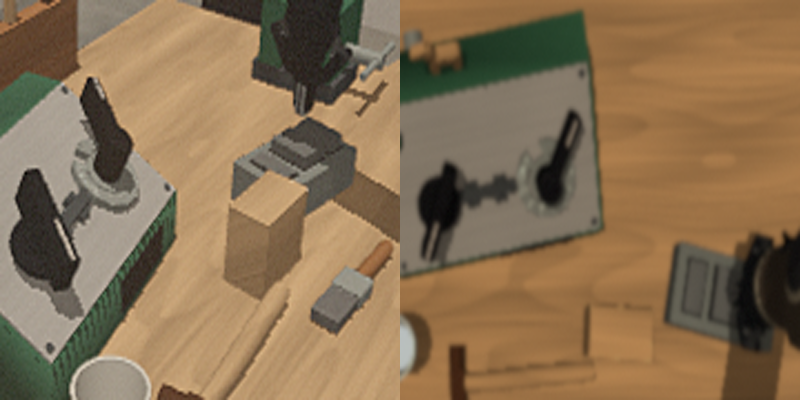

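Request:
move_arm --pt "0 0 1.5 0" --pt "0 0 1.2 0" --pt "0 0 0.4 0" --pt "0 0 0.3 0" --pt "0 0 0.3 0" --pt "0 0 0.3 0" --pt "0 0 0.3 0" --pt "0 0 0.3 0" --pt "0 0 0.2 0" --pt "0 0 0 0" --pt "0 0 0 0"

```text
t: 16.7
ee_pos: [468.9, -359.0, 53.3]
tool_rot: [3.141, 0.0, 1.337]
ft_force: [-0.8, -0.5, 2.1]
opening: -0.1
grasp_force: 1.1
```

Request:
move_arm --pt "0 0 0.2 0" --pt "0 0 0.2 0" --pt "0 0 0 0" --pt "0 0 0 0"

```text
t: 17.1
ee_pos: [469.1, -359.2, 52.9]
tool_rot: [3.141, 0.001, 1.337]
ft_force: [-11.1, 6.9, 34.9]
opening: 0.1
grasp_force: 17.7
```

Hard stop reached; retract and check.

Request:
move_arm --pt "0 0 -0.5 0" --pt "0 0 -1.5 0" --pt "0 0 -4 0" --pt "0 0 -4 0" --pt "0 0 -4 0" --pt "0 0 -4 0" --pt "-4 0 0 0" --pt "-4 0 0 0" --pt "-4 0 0 0" --pt "0 0 0 0" --pt "0 0 0 0"

```text
t: 18.2
ee_pos: [440.4, -476.4, 229.1]
tool_rot: [-3.141, -0.001, 1.335]
ft_force: [0.2, 1.0, -0.4]
opening: 0.1
grasp_force: 0.0
```

```bash
python3 - <<'E'
from h import *
o=manip.get_obs();print(o["t"],o["ee_pos"],o["ft_force"].round(1))
c=cam("side");d=cam("top")
cv2.imwrite("pics/c5.png",np.hstack([cv2.resize(x[0][a:b,e:f],(400,400),interpolation=2)[:,:,::-1] for x,a,b,e,f in((c,130,270,230,410),(d,110,270,220,440))]))
cv2.imwrite("pics/c6.png",np.hstack([cv2.resize(x,(400,400),interpolation=2) for x in(cv2.imread("pics/side0.png")[165:210,325:400],c[0][165:210,325:400,::-1])]))
E
```

```text
18.2 [ 440.39340321 -476.38717756  229.08030965] [ 0.2  1.  -0.4]
```

View pics/c5.png

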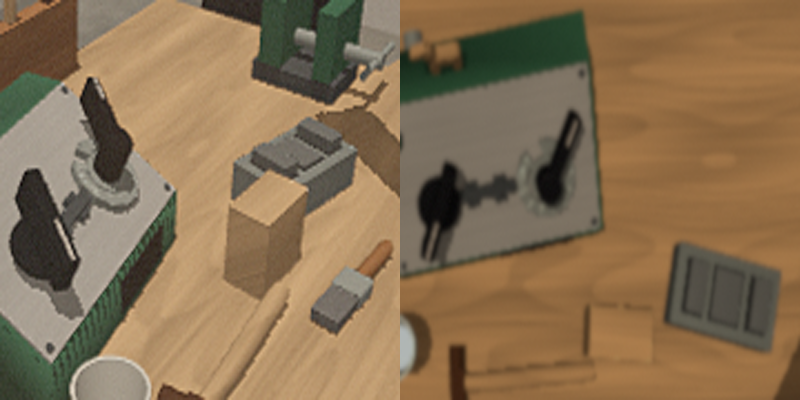

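View pics/c6.png

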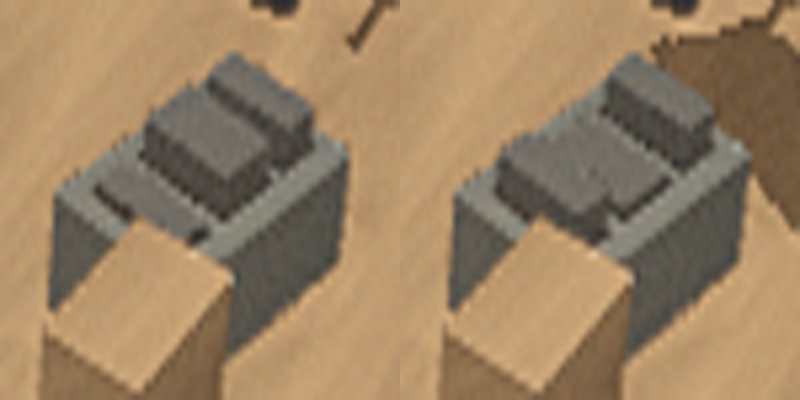

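```bash
python3 -c "
from rig import manip
print(manip.sign_off())"
```

```text
the job is handed in; nothing more can be done
None
```

I turned the isolator clockwise to its stop, then the selector to its stop, and pushed the wide middle key down until it latched and the left key popped up. The arm is clear of everything and the job was handed in at about 18 s; I saw none of the loose things move in the final pictures, though those didn't show every one.

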